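# Find the unlatched instrument case and snap it shut

### The arm

A 6-joint arm with a two-finger parallel gripper is mounted at the origin on the work surface. World frame = base frame: x ahead of the robot, y to its left, z up, the work surface at z = 0. Lengths are in m, angles in rad, forces in N, time in s.
With the tool pointing down it reaches from about 0.25 to 0.725 m from the base axis. Payload 4 kg.
Tool frame: the origin (TCP) lies midway between the tips of the shut fingers; the grasp point (between the pads) lies 19 mm behind it (grip_depth is the distance from the TCP to the grasp point, in m); z points along the fingers, y is the line along which they close (so a half turn about z gives the same grasp; the last joint's range is limited). The gripper opens to 85 mm and grips with 20 to 120 N. Pads are 22 mm wide; open, the fingers measure 114 mm over their backs; the gripper's body (76 mm by 85 mm) begins 54 mm behind the grasp point. The pads swing forward as they close: fully open they stand 13 mm farther back than shut.
Start: joints at [1.32, 0.241, 0.005, 1.335, 0, 1.571], TCP at [0.124, 0.484, 0.231] pointing down, gripper open.
Joint ranges: [-2.72, 2.72], [-1.05, 1.87], [-1.09, 1.28], [-1.99, 2.15], [-1.42, 1.44], [-3.14, 3.14]. Speed limits (rad/s): [2.79, 2.79, 3.14, 3.14, 3.14, 3.14].

### API

Orientations are given as a unit quaternion [x, y, z, w].
In Python, from plant import * gives the robot as it stands.
- The arm moves only by the shell command python3 -m creep 'ROWS' [FORCE]. ROWS is JSON, a list of rows, each an object of numbers: "dx", "dy", "dz": the shift along the world's x, y, z in cm; "ax", "ay", "az": the turn, a rotation vector about the world's x, y, z in degrees; "claw": the gripper command: -1 is shut, 1 is fully open, values between are in proportion. A call has 1 to 12 rows; each row shifts and turns the commanded pose from where the row before left it; what a row does not reach is not made up. A row lasts 1/8 s, in which the tool goes at most 62.5 mm and 10.7 degrees, less where a joint would pass 70% of its speed; a pose out of reach is approached as far as the arm can. A call with a gripper value outside its range is refused whole. The fingers move at their own pace and stop on an object; FORCE is the grip in N (left out, the last holds). Time passes only in rows, so rows that do not move let the fingers close. It gives the time, the measured TCP pose, the force, the opening and the grip force at its end, in the units of the state.
- read_state(): the state, without advancing time (a new reading comes with each control period).
- get_image(name): name is "scene" or "top" or "wrist"; returns the picture (384x512x3 uint8, red, green, blue); there is no depth.
- calibration(name): a dict with "intrinsics" (3x3 intrinsics, pixels), "camera_from_world" (4x4, takes a point from world to camera coordinates). Camera axes: x right, y up, looking along -z (the intrinsics and any distortion apply to the point x, -y, -z); pixel columns grow to the right and rows downward; lengths in m; the calibration is good to about 2 mm. A picture is of the moment at which its call begins: read the wrist's pose just before it. calibration takes no time and is no camera call; for the wrist camera it gives the pose at the moment of the call.
- job_done(): hands the job in; it is judged then, once.
Trained networks look in the newest picture that a camera, given by its name, has taken for a name from the list of things; names that differ only in an ending like _2 or _b are one class to them, and where a whole thing is asked for, a point or a joint stands for the part that bears it (a point fixed in the world has none). Each returns a list of dicts, best first, with "confidence" (0 to 1); they miss things now and then, are a little off and sometimes report something else, mostly with a low value. They report only what shows in the picture. A call takes as long as a camera call.
- recognise(camera, name): "bbox" ([left, top, width, height] in pixels, round what is visible of it).
- cut_out(camera, name): "mask" (384x512 bool, what is visible of it) and "bbox" ([left, top, width, height] in pixels, round what is visible of it).
The state is a dict: "time": time; "joint_positions": joint angles; "joint_velocities": joint speeds; "joint_efforts": joint torques, N m; "tcp_pos": TCP position; "orientation": TCP orientation; "contact_force": force on the tool from outside, world axes, zero at the start; "moment": the same for the moment, N m; "width": finger opening in m; "grip_force": force on a finger pad.
Only numpy, scipy, OpenCV 4.12 (cv2) and the standard library are available. Lean on these libraries where they do the work, as an engineer would, in place of code of your own. Each camera call takes 0.05 s, during which the arm holds its last target. There are 200 camera calls.

### The job

One of the three instrument cases under the light bar has not latched, though all look shut. Tug the lids by their grip bars until you find the one that comes up, raise that lid about 40 mm at the bar so that its held-back catch springs out, then press it down until it snaps fully shut. Leave all three cases latched and shut, and do not disturb the jars, the tape roll or the screwdriver that lie about them.

Things in the scene. Friction and masses are not known exactly. Their poses are not given: they have to be found in the camera images.
- case_left: The left of three identical shut light grey instrument cases in a row (left = +y). Fixed; 170 mm deep (its x), 140 mm wide (its y), base 75 mm high with a 30 mm lid on top (lid's top 105 mm up). Origin: centre of its underside; x points from its front (towards the robot) to its back, where the lid is hinged; z up. Every lid may start anywhere in its catch's play, so readings do not tell which is free.
- handle_left (a point): Middle of the grip bar on this lid: a round black bar 10 mm thick, 84 mm clear between its two legs, running across the case (its y), its axis 42 mm above the lid's top, 13 mm behind the lid's front edge. Lid shut: at (-73, 0, 147) mm in the case's frame; it moves with the lid. Pull up here with 10 N or more to test: a free lid rises at about 4 to 7 N, a latched one takes 60 N and more.
- hinge_left (a point): Point on this lid's hinge axis (along the case's y), at (85, 0, 75) mm in the case's frame; the shut lid's grip bar lies 158 mm in front of it and 72 mm above it. The hinge is stiff: the lid stays where it is left.
- lid_left (a joint): Lid angle, rad: 0 shut, grows as the front rises, at most 0.32. Latched: 0.02 of play (3 mm at the bar), then it holds. The free case's catch is held back; raising its lid (to 0.25, say) lets it spring out. The lid then comes down onto the catch at about 0.16 and needs 9 to 15 N downward at the bar to snap past it; then it is shut (0 to 0.025) and latched.
- case_middle: The middle of three identical shut light grey instrument cases in a row (left = +y). Fixed; 170 mm deep (its x), 140 mm wide (its y), base 75 mm high with a 30 mm lid on top (lid's top 105 mm up). Origin: centre of its underside; x points from its front (towards the robot) to its back, where the lid is hinged; z up. Every lid may start anywhere in its catch's play, so readings do not tell which is free.
- handle_middle (a point): Middle of the grip bar on this lid: a round black bar 10 mm thick, 84 mm clear between its two legs, running across the case (its y), its axis 42 mm above the lid's top, 13 mm behind the lid's front edge. Lid shut: at (-73, 0, 147) mm in the case's frame; it moves with the lid. Pull up here with 10 N or more to test: a free lid rises at about 4 to 7 N, a latched one takes 60 N and more.
- hinge_middle (a point): Point on this lid's hinge axis (along the case's y), at (85, 0, 75) mm in the case's frame; the shut lid's grip bar lies 158 mm in front of it and 72 mm above it. The hinge is stiff: the lid stays where it is left.
- lid_middle (a joint): Lid angle, rad: 0 shut, grows as the front rises, at most 0.32. Latched: 0.02 of play (3 mm at the bar), then it holds. The free case's catch is held back; raising its lid (to 0.25, say) lets it spring out. The lid then comes down onto the catch at about 0.16 and needs 9 to 15 N downward at the bar to snap past it; then it is shut (0 to 0.025) and latched.
- case_right: The right of three identical shut light grey instrument cases in a row (left = +y). Fixed; 170 mm deep (its x), 140 mm wide (its y), base 75 mm high with a 30 mm lid on top (lid's top 105 mm up). Origin: centre of its underside; x points from its front (towards the robot) to its back, where the lid is hinged; z up. Every lid may start anywhere in its catch's play, so readings do not tell which is free.
- handle_right (a point): Middle of the grip bar on this lid: a round black bar 10 mm thick, 84 mm clear between its two legs, running across the case (its y), its axis 42 mm above the lid's top, 13 mm behind the lid's front edge. Lid shut: at (-73, 0, 147) mm in the case's frame; it moves with the lid. Pull up here with 10 N or more to test: a free lid rises at about 4 to 7 N, a latched one takes 60 N and more.
- hinge_right (a point): Point on this lid's hinge axis (along the case's y), at (85, 0, 75) mm in the case's frame; the shut lid's grip bar lies 158 mm in front of it and 72 mm above it. The hinge is stiff: the lid stays where it is left.
- lid_right (a joint): Lid angle, rad: 0 shut, grows as the front rises, at most 0.32. Latched: 0.02 of play (3 mm at the bar), then it holds. The free case's catch is held back; raising its lid (to 0.25, say) lets it spring out. The lid then comes down onto the catch at about 0.16 and needs 9 to 15 N downward at the bar to snap past it; then it is shut (0 to 0.025) and latched.
- stand: Fixed board 240 x 800 x 6 mm under the cases. Posts 22 mm thick (10 mm behind its origin, 380 mm to each side) carry a light bar along its y: from 15 mm in front of the origin to 35 mm behind, underside 263 mm, top 293 mm up. No room for an upright gripper over the grip bars: lean the tool's back end 35 to 45 degrees towards the robot. Origin: centre of the underside; x to the back, z up.
- jar_a: Bystander, not to be disturbed: White plastic jar, 30 mm across, 75 mm high, between the left and middle cases; origin at its underside.
- jar_b: Bystander, not to be disturbed: White plastic jar, 30 mm across, 60 mm high, between the middle and right cases; origin at its underside.
- screwdriver: Bystander, not to be disturbed: Screwdriver lying on the bench in front of the cases, about 200 mm long and 30 mm high; origin at its underside.
- tape: Bystander, not to be disturbed: Roll of brown tape lying flat in front of the cases, 90 mm across, 24 mm high; origin at its underside.

How it is judged:
On the way:
1. the lid of the unlatched case has been raised (more than 0.2 rad, some 30 mm at the bar) (value of joint any of lid_left, lid_middle, lid_right above 0.2 rad), for 0.1 s.
At the end, for the whole second after the job is handed in: After the free lid has been raised past 0.2 rad, all three lids are shut again (each below 0.035 rad; a lid merely resting on its catch stands at about 0.16) and still (value of joint each of lid_left, lid_middle, lid_right below 0.035 rad and velocity of joint each of lid_left, lid_middle, lid_right below 0.02 rad/s); the robot touches nothing.
It fails at once if a jar, the tape roll or the screwdriver is moved more than 30 mm (distance of any of jar_a, jar_b, screwdriver, tape from where it was at the start of the episode above 0.03 m).
It fails at once if a jar is knocked over (angle between any of jar_a, jar_b's own z axis and vertical above 0.5 rad).
It also fails if it takes over 51 s, if anything falls off the work surface, if the arm or the gripper's body presses on something with over 40 N, if the wrist force passes 120 N, or if a joint passes its speed limit or range.

## Working session

There is one attempt and no reset: what is moved stays moved. The work goes in short steps, Python scripts to look and compute and a shell command to move; the robot and the scene stay as the last step left them, time stands still between calls to the robot, and variables do not carry over. Pictures are saved under pics/ and viewed, at most 10 in all, crops included, and the job is handed in when it is done.

```bash
mkdir -p pics; ls; python3 - <<'E'
from plant import *
import cv2,numpy as np
for c in ("scene","top"):
    im=get_image(c); cv2.imwrite(f"pics/{c}0.png",im[:,:,::-1])
    k=calibration(c); print(c,np.round(k["intrinsics"],1).tolist(),np.round(k["camera_from_world"],3).tolist())
    for n in ("handle_left","case_left","stand","tape","screwdriver","jar_a"):
        print(n,[(np.round(d["bbox"]).tolist(),round(d["confidence"],2)) for d in recognise(c,n)])
s=read_state();print(s["time"],s["tcp_pos"],s["orientation"],s["contact_force"])
E
```

```text
pics
scene [[475.7, 0.0, 254.8], [0.0, 475.7, 185.9], [0.0, 0.0, 1.0]] [[0.029, 0.999, 0.014, -0.045], [-0.669, 0.009, 0.744, 0.313], [0.743, -0.031, 0.668, -1.643], [0.0, 0.0, 0.0, 1.0]]
handle_left [([295.0, 160.0, 64.0, 75.0], 0.83)]
case_left [([290.0, 163.0, 68.0, 93.0], 0.7)]
stand [([29.0, 127.0, 399.0, 147.0], 0.83), ([198.0, 163.0, 68.0, 97.0], 0.26)]
tape [([137.0, 158.0, 35.0, 15.0], 0.49), ([275.0, 157.0, 18.0, 39.0], 0.45)]
screwdriver [([276.0, 157.0, 16.0, 40.0], 0.71)]
jar_a [([274.0, 216.0, 9.0, 34.0], 0.83), ([178.0, 215.0, 18.0, 27.0], 0.76)]
top [[363.5, 0.0, 248.3], [0.0, 363.5, 186.4], [0.0, 0.0, 1.0]] [[-0.02, -1.0, 0.022, 0.013], [0.991, -0.017, 0.134, -0.618], [-0.134, 0.024, 0.991, -0.846], [0.0, 0.0, 0.0, 1.0]]
handle_left [([132.0, 132.0, 66.0, 87.0], 0.94)]
case_left [([332.0, 142.0, 68.0, 78.0], 0.46)]
stand [([43.0, 130.0, 446.0, 109.0], 0.78)]
tape [([330.0, 257.0, 41.0, 35.0], 0.81), ([330.0, 141.0, 66.0, 80.0], 0.38)]
screwdriver [([194.0, 230.0, 20.0, 51.0], 0.91), ([327.0, 256.0, 44.0, 35.0], 0.73)]
jar_a [([302.0, 171.0, 8.0, 6.0], 0.42), ([227.0, 134.0, 62.0, 80.0], 0.34)]
0.7 [0.12410523 0.48434948 0.23133418] [1.25102488e-01 9.92143824e-01 1.91059940e-05 6.31825991e-06] [-0.19218179  0.02814379 -0.20849003]
```

```bash
python3 - <<'E'
import cv2
a=cv2.imread("pics/top0.png")[110:310,30:500]; cv2.imwrite("pics/topc.png",cv2.resize(a,None,fx=1.7,fy=1.7,interpolation=cv2.INTER_CUBIC))
E
```

```text
(no output)
```

View pics/topc.png

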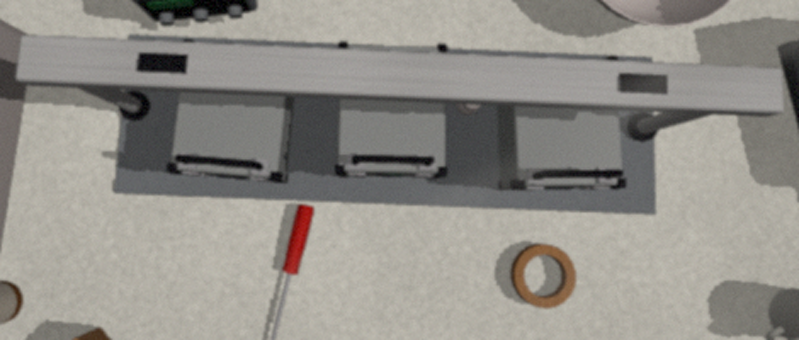

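View pics/scene0.png

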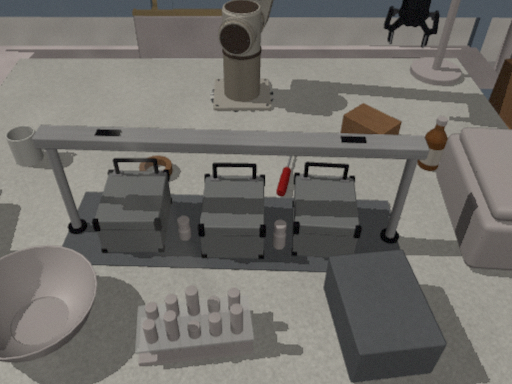

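The top crop shows the three bars as black lines at crop (175-263, 162), (355-432, 160) and (533-622, 175). The screwdriver is in front, between the left and middle cases, and the tape is in front of the right case. The scene view shows the bars at rows 160-166, with a jar in each gap.

```bash
cat > h.py <<'E'
import numpy as np,cv2
from plant import *
def ray(k,uv):
    K=k["intrinsics"];T=np.array(k["camera_from_world"]);R=T[:3,:3]
    p=np.linalg.inv(K)@np.array([uv[0],uv[1],1.]);d=R.T@np.array([p[0],-p[1],-p[2]])
    return -R.T@T[:3,3],d
def onz(k,uv,z):
    o,d=ray(k,uv);return o+d*(z-o[2])/d[2]
def tri(a,b):
    A=0;B=0
    for o,d in (a,b):
        d=d/np.linalg.norm(d);P=np.eye(3)-np.outer(d,d);A=A+P;B=B+P@o
    return np.linalg.solve(A,B)
E
python3 - <<'E'
from h import *
def bar(img,box,k):
    x0,y0,x1,y1=box
    g=cv2.imread(img,0)[y0:y1,x0:x1].astype(float)
    cols=[];rows=[]
    for c in range(g.shape[1]):
        col=g[:,c];
        w=np.clip(75-col,0,None)
        if w.sum()>20: cols.append(c+x0);rows.append((w*np.arange(len(w))).sum()/w.sum()+y0)
    cols=np.array(cols);rows=np.array(rows)
    print(box,cols.min(),cols.max(),np.round(rows[::6],1))
    p=np.polyfit(cols[4:-4],rows[4:-4],1);m=(cols.min()+cols.max())/2
    return [(c,np.polyval(p,c)) for c in (cols.min(),m,cols.max())]
kt,ks=calibration("top"),calibration("scene")
B={"L":((128,200,190,212),(300,160,354,169)),"M":((228,200,292,208),(208,160,262,169)),"R":((334,209,402,219),(110,155,163,165))}
for n,(t,s) in B.items():
    a=bar("pics/top0.png",t,kt);b=bar("pics/scene0.png",s,ks)
    q=[onz(kt,u,.153) for u in a];print(n,"top@.153",np.round(q,4).tolist(),"yaw",np.degrees(np.arctan2(-(q[0]-q[2])[0],(q[0]-q[2])[1])))
    print("   scene@.153",np.round([onz(ks,u,.153) for u in b],4).tolist()," tri mid",np.round(tri(ray(kt,a[1]),ray(ks,b[1])),4))
im=cv2.imread("pics/top0.png")[190:230,120:410];cv2.imwrite("pics/z.png",cv2.resize(im,None,fx=2.7,fy=8,interpolation=cv2.INTER_NEAREST))
E
```

```text
(128, 200, 190, 212) 128 183 [207.1 205.6 203.2 203.5 203.9 204.5 205.1 205.6 206.2 207.4]
(300, 160, 354, 169) 305 348 [166.2 164.1 164.  164.5 165.  165.1 165.5 166.5]
L top@.153 [[0.5703, 0.2575, 0.153], [0.5669, 0.2, 0.153], [0.5635, 0.1423, 0.153]] yaw -3.359837057115421
   scene@.153 [[0.5614, 0.1455, 0.153], [0.5661, 0.1961, 0.153], [0.5709, 0.2465, 0.153]]  tri mid [0.5667 0.1978 0.1539]
(228, 200, 292, 208) 228 284 [205.2 203.  202.8 203.1 203.2 203.5 203.5 203.9 203.9]
(208, 160, 262, 169) 213 255 [165.9 164.7 164.7 164.9 165.  165.  165.  166.2]
M top@.153 [[0.5691, 0.0475, 0.153], [0.5664, -0.0118, 0.153], [0.5636, -0.0712, 0.153]] yaw -2.632927192046757
   scene@.153 [[0.5625, -0.0722, 0.153], [0.5642, -0.0228, 0.153], [0.5659, 0.0267, 0.153]]  tri mid [ 0.5662 -0.0172  0.1543]
(334, 209, 402, 219) 334 397 [216.9 212.8 211.7 211.6 211.5 211.6 211.8 211.8 212.  213.1]
(110, 155, 163, 165) 113 162 [160.4 160.  160.  160.1 160.  159.9 160.4 161.4 161.9]
R top@.153 [[0.5434, -0.1768, 0.153], [0.5435, -0.2442, 0.153], [0.5437, -0.3119, 0.153]] yaw 0.10492978724496901
   scene@.153 [[0.5411, -0.3099, 0.153], [0.5445, -0.2517, 0.153], [0.5479, -0.1934, 0.153]]  tri mid [ 0.5437 -0.2486  0.1512]
```

View pics/z.png

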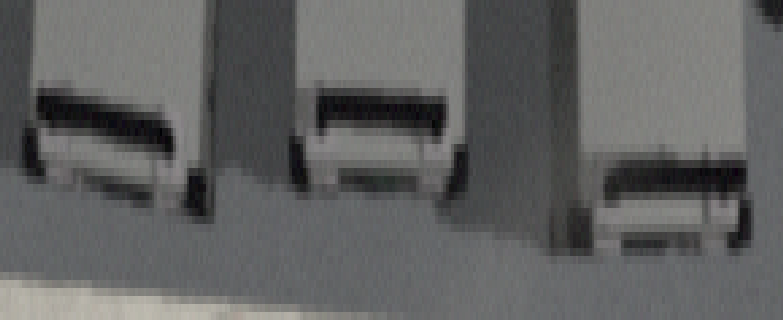

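The zoomed crop shows the bar ends clearly. In full-picture pixels they are: left (133.7, 203)-(183.7, 206.7), middle (237.4, 203.3)-(284.8, 204), right (344, 212.3)-(396, 211.5).

```bash
python3 - <<'E'
from h import *
kt,ks=calibration("top"),calibration("scene")
T={"L":((133.7,203.),(183.7,206.7),(326.5,164.6)),"M":((237.4,203.3),(284.8,204),(234.2,164.9)),"R":((344,212.3),(396,211.5),(135.5,160))}
for n,(a,b,s) in T.items():
    p,q=onz(kt,a,.153),onz(kt,b,.153);print(n,np.round((p+q)/2,4),"len",np.linalg.norm(p-q),"yaw",np.degrees(np.arctan2(-(p-q)[0],(p-q)[1])),"tri",np.round(tri(ray(kt,(np.array(a)+b)/2),ray(ks,s)),4))
print(np.round(calibration("wrist")["camera_from_world"],3).tolist())
# light bar front edge, top image, z .299
for u in ((42,157),(260,162),(490,175)): print("lightbar front",np.round(onz(kt,u,.299),3))
E
```

```text
L [0.5666 0.1932 0.153 ] len 0.10525681074662137 yaw -5.286849856317318 tri [0.5667 0.1946 0.1535]
M [ 0.5653 -0.0226  0.153 ] len 0.10053638757010198 yaw -1.877109853258444 tri [ 0.5652 -0.0224  0.1538]
R [ 0.5435 -0.254   0.153 ] len 0.11148110739206991 yaw -0.18370548407401574 tri [ 0.5436 -0.2553  0.1529]
[[0.248, 0.969, 0.001, -0.501], [-0.936, 0.24, -0.256, 0.033], [-0.249, 0.063, 0.967, -0.378], [0.0, 0.0, 0.0, 1.0]]
lightbar front [0.64  0.362 0.299]
lightbar front [ 0.625 -0.014  0.299]
lightbar front [ 0.596 -0.418  0.299]
```

```bash
python3 -m creep '[{"dx":4.5,"dy":-3.5,"dz":0.3,"az":-10.1},{"dx":4.5,"dy":-3.5,"dz":0.3,"az":-10.1},{"dx":4.5,"dy":-3.5,"dz":0.3,"az":-10.1},{"dx":4.5,"dy":-3.5,"dz":0.3,"az":-10.1},{"dx":4.5,"dy":-3.5,"dz":0.3,"az":-10.1},{"dx":4.5,"dy":-3.5,"dz":0.3,"az":-10.1},{"dx":4.5,"dy":-3.5,"dz":0.3,"az":-10.1},{"dx":4.4,"dy":-3.7,"dz":0.3,"az":-10.1},{"ax":-0.9,"ay":-10},{"ax":-0.9,"ay":-10},{"ax":-0.9,"ay":-10},{"ax":-0.9,"ay":-10}]'
python3 -m creep '[{},{}]'
cat > look.py <<'E'
from h import *
import sys
k=calibration("wrist");im=get_image("wrist");cv2.imwrite(f"pics/{sys.argv[1]}.png",im[:,:,::-1])
s=read_state();from scipy.spatial.transform import Rotation as R
print(s["time"],np.round(s["tcp_pos"],4),np.round(R.from_quat(s["orientation"]).as_matrix(),3).tolist(),s["width"],s["contact_force"])
print(np.round(s["joint_positions"],2))
np.savez(f"{sys.argv[1]}.npz",K=k["intrinsics"],T=k["camera_from_world"])
E
python3 look.py w1
```

```text
0.75 [0.1241 0.4844 0.2313] [[-0.969, 0.248, 0.0], [0.248, 0.969, 0.0], [-0.0, 0.0, -1.0]] 0.08587624659238377 [ 0.18453675 -0.24764896 -0.72459113]
[ 1.32  0.24  0.01  1.34 -0.    1.57]$[0]: bad value
$[0]: bad value
```

View pics/w1.png

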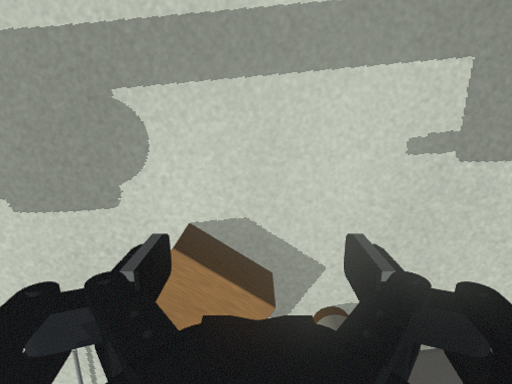

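The call was refused, so the arm has not moved; the wrist view shows only bench. The rows probably need every key.

```bash
python3 -m creep '[{"dx":4.5,"dy":-3.5,"dz":0.3,"ax":0,"ay":0,"az":-10.1,"claw":1},{"dx":4.5,"dy":-3.5,"dz":0.3,"ax":0,"ay":0,"az":-10.1,"claw":1},{"dx":4.5,"dy":-3.5,"dz":0.3,"ax":0,"ay":0,"az":-10.1,"claw":1},{"dx":4.5,"dy":-3.5,"dz":0.3,"ax":0,"ay":0,"az":-10.1,"claw":1},{"dx":4.5,"dy":-3.5,"dz":0.3,"ax":0,"ay":0,"az":-10.1,"claw":1},{"dx":4.5,"dy":-3.5,"dz":0.3,"ax":0,"ay":0,"az":-10.1,"claw":1},{"dx":4.5,"dy":-3.5,"dz":0.3,"ax":0,"ay":0,"az":-10.1,"claw":1},{"dx":4.4,"dy":-3.7,"dz":0.3,"ax":0,"ay":0,"az":-10.1,"claw":1},{"dx":0,"dy":0,"dz":0,"ax":-0.9,"ay":-10,"az":0,"claw":1},{"dx":0,"dy":0,"dz":0,"ax":-0.9,"ay":-10,"az":0,"claw":1},{"dx":0,"dy":0,"dz":0,"ax":-0.9,"ay":-10,"az":0,"claw":1},{"dx":0,"dy":0,"dz":0,"ax":-0.9,"ay":-10,"az":0,"claw":1}]'
python3 look.py w2
```

```text
time: 2.25
tcp_pos: [0.4832, 0.2023, 0.2565]
orientation: [0.693, 0.632, 0.235, 0.255]
contact_force: [0.2, 0.1, -1.1]
width: 0.0853
grip_force: 0.0
2.3 [0.4761 0.1984 0.2474] [[0.088, 0.762, 0.641], [0.996, -0.063, -0.062], [-0.007, 0.644, -0.765]] 0.08530006177675649 [-6.37965618 -3.78110113 -8.35253624]
[ 0.66 -0.11 -0.56  0.56 -0.46  2.18]
```

View pics/w2.png

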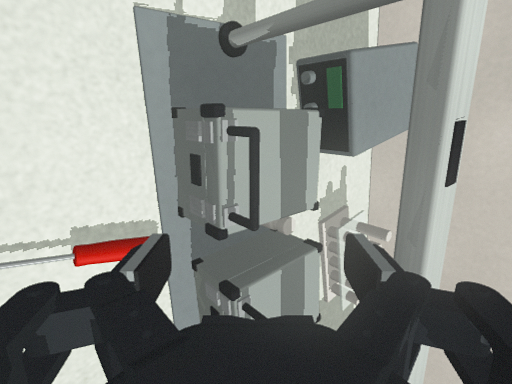

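The wrist view shows the left bar vertical at about column 254, rows 128-228, with the middle case below it and the screwdriver at the left.

```bash
python3 - <<'E'
from h import *
k=calibration("wrist");im=get_image("wrist");s=read_state();print(s["time"],np.round(s["tcp_pos"],4),s["contact_force"])
g=im[:,:,:].max(2)
r=[]
for row in range(135,226,10):
    c=np.arange(240,270);w=np.clip(80-g[row,240:270].astype(float),0,None);r.append((c*w).sum()/w.sum());
print(np.round(r,1))
col=g[100:250,254];print(np.where(col<80)[0][[0,-1]]+100)
for u in ((254,128),(254,178),(254,228)): print(np.round(onz(k,u,.1535),4))
T=np.array(k["camera_from_world"]);print("cam",-T[:3,:3].T@T[:3,3])
E
```

```text
2.35 [0.4761 0.1991 0.2478] [ 0.09227098  0.45062525 -1.03916681]
[265.6 265.7 265.6 265.4 265.1 265.  264.9 265.2 252.9 264.2]
[122 221]
[0.5559 0.2442 0.1535]
[0.5519 0.1987 0.1535]
[0.5476 0.1488 0.1535]
cam [0.39055179 0.27237505 0.35681272]
```

```bash
python3 -m creep '[{"dx":0,"dy":0,"dz":0,"ax":0,"ay":0,"az":0,"claw":1}]' 
cat > bar.py <<'E'
from h import *
import sys
k=calibration("wrist");s=read_state();print(s["time"],np.round(s["tcp_pos"],4),np.round(s["contact_force"],1))
im=get_image("wrist");cv2.imwrite(f"pics/{sys.argv[1]}.png",im[:,:,::-1])
c0,c1,r0,r1=map(int,sys.argv[2:6])
m=(im.max(2)[r0:r1,c0:c1]<70).astype(np.uint8)
n,l,st,ce=cv2.connectedComponentsWithStats(m)
i=1+np.argmax(st[1:,4]);y,x=np.where(l==i)
# bar = rightmost dark run in each row
rows=np.unique(y);xr=np.array([x[y==r].max() for r in rows]);
keep=xr>np.median(xr)-6;rows=rows[keep]+r0
cc=[]
for r in rows:
    xs=x[y==r-r0];mx=xs.max();q=xs[xs>mx-14];cc.append(q.mean()+c0)
p=np.polyfit(rows[8:-8],np.array(cc)[8:-8],1)
e=[(np.polyval(p,r),r) for r in (rows.min(),rows.max())]
P=[onz(k,u,.1535) for u in e];print(np.round(e,1).tolist(),np.round(P,4).tolist(),"mid",np.round((P[0]+P[1])/2,4),"len",np.linalg.norm(P[0]-P[1]),"yaw",np.degrees(np.arctan2(-(P[0]-P[1])[0],(P[0]-P[1])[1])))
E
python3 bar.py w3 215 300 110 240
```

```text
time: 2.48
tcp_pos: [0.4837, 0.2032, 0.2568]
orientation: [0.693, 0.634, 0.232, 0.253]
contact_force: [0.5, 0.3, 0.5]
width: 0.0852
grip_force: 0.0
2.475 [0.4837 0.2032 0.2568] [0.5 0.3 0.5]
[[254.5, 129.0], [253.3, 231.0]] [[0.5723, 0.2475, 0.1535], [0.5611, 0.1459, 0.1535]] mid [0.5667 0.1967 0.1535] len 0.10214998558957898 yaw -6.306757435820729
```

```bash
python3 -m creep '[{"dx":3.1,"dy":-0.3,"dz":-3.8,"ax":0,"ay":0,"az":0,"claw":1},{"dx":3.1,"dy":-0.3,"dz":-3.8,"ax":0,"ay":0,"az":0,"claw":1},{"dx":2.1,"dy":-0.2,"dz":-2.6,"ax":0,"ay":0,"az":0,"claw":1},{"dx":1.0,"dy":-0.1,"dz":-1.2,"ax":0,"ay":0,"az":0,"claw":1},{"dx":0,"dy":0,"dz":0,"ax":0,"ay":0,"az":0,"claw":1}]' 40
python3 -m creep '[{"dx":0,"dy":0,"dz":0,"ax":0,"ay":0,"az":0,"claw":-0.5},{"dx":0,"dy":0,"dz":0,"ax":0,"ay":0,"az":0,"claw":-0.5},{"dx":0,"dy":0,"dz":0,"ax":0,"ay":0,"az":0,"claw":-0.5},{"dx":0,"dy":0,"dz":0,"ax":0,"ay":0,"az":0,"claw":-0.5}]' 40
```

```text
time: 3.15
tcp_pos: [0.5779, 0.1934, 0.1415]
orientation: [0.694, 0.633, 0.232, 0.253]
contact_force: [-0.4, 1.1, 0.8]
width: 0.0854
grip_force: 0.0
time: 3.65
tcp_pos: [0.576, 0.1936, 0.1419]
orientation: [0.693, 0.634, 0.232, 0.253]
contact_force: [0.5, 0.1, 0.7]
width: 0.0213
grip_force: 0.0
```

```bash
python3 -m creep '[{"dx":0,"dy":0,"dz":0,"ax":0,"ay":0,"az":0,"claw":-1},{"dx":0,"dy":0,"dz":0,"ax":0,"ay":0,"az":0,"claw":-1},{"dx":0,"dy":0,"dz":0,"ax":0,"ay":0,"az":0,"claw":-1},{"dx":0,"dy":0,"dz":0,"ax":0,"ay":0,"az":0,"claw":-1}]' 50
```

```text
time: 4.15
tcp_pos: [0.5762, 0.1935, 0.142]
orientation: [0.693, 0.633, 0.232, 0.254]
contact_force: [-4.4, -0.6, 5.9]
width: 0.0078
grip_force: 48.9
```

```bash
python3 -m creep '[{"dx":0,"dy":0,"dz":0.1,"ax":0,"ay":0,"az":0,"claw":-1},{"dx":0,"dy":0,"dz":0.1,"ax":0,"ay":0,"az":0,"claw":-1},{"dx":0,"dy":0,"dz":0.1,"ax":0,"ay":0,"az":0,"claw":-1},{"dx":0,"dy":0,"dz":0,"ax":0,"ay":0,"az":0,"claw":-1}]'
```

```text
time: 4.65
tcp_pos: [0.5766, 0.1934, 0.1433]
orientation: [0.694, 0.633, 0.231, 0.253]
contact_force: [9.6, 0.4, -7.4]
width: 0.008
grip_force: 48.8
```

```bash
python3 -m creep '[{"dx":0,"dy":0,"dz":0.1,"ax":0,"ay":0,"az":0,"claw":-1},{"dx":0,"dy":0,"dz":0.1,"ax":0,"ay":0,"az":0,"claw":-1},{"dx":0,"dy":0,"dz":0,"ax":0,"ay":0,"az":0,"claw":-1}]'
```

```text
time: 5.03
tcp_pos: [0.5776, 0.1933, 0.1455]
orientation: [0.694, 0.633, 0.232, 0.253]
contact_force: [15.1, 0.5, -11.0]
width: 0.008
grip_force: 48.7
```

```bash
python3 -m creep '[{"dx":0.15,"dy":0,"dz":0.1,"ax":0,"ay":0,"az":0,"claw":-1},{"dx":0.1,"dy":0,"dz":0.1,"ax":0,"ay":0,"az":0,"claw":-1},{"dx":0,"dy":0,"dz":0,"ax":0,"ay":0,"az":0,"claw":-1}]'
```

```text
time: 5.4
tcp_pos: [0.5776, 0.1933, 0.1455]
orientation: [0.694, 0.634, 0.23, 0.252]
contact_force: [7.8, 1.9, -10.1]
width: 0.0079
grip_force: 49.4
```

```bash
python3 -m creep '[{"dx":0.15,"dy":0,"dz":0.1,"ax":0,"ay":0,"az":0,"claw":-1},{"dx":0.15,"dy":0,"dz":0.1,"ax":0,"ay":0,"az":0,"claw":-1},{"dx":0,"dy":0,"dz":0.1,"ax":0,"ay":0,"az":0,"claw":-1},{"dx":0,"dy":0,"dz":0,"ax":0,"ay":0,"az":0,"claw":-1}]'
```

```text
time: 5.9
tcp_pos: [0.5778, 0.1932, 0.1459]
orientation: [0.693, 0.636, 0.228, 0.25]
contact_force: [2.1, 5.2, -19.0]
width: 0.008
grip_force: 49.3
```

Left is latched: it did not move at 19 N. I'll relieve the load, release, back off and go to the middle case.

```bash
python3 -m creep '[{"dx":-0.3,"dy":0,"dz":-0.4,"ax":0,"ay":0,"az":0,"claw":-1},{"dx":-0.2,"dy":0,"dz":-0.4,"ax":0,"ay":0,"az":0,"claw":-1},{"dx":0,"dy":0,"dz":0,"ax":0,"ay":0,"az":0,"claw":1},{"dx":0,"dy":0,"dz":0,"ax":0,"ay":0,"az":0,"claw":1},{"dx":0,"dy":0,"dz":0,"ax":0,"ay":0,"az":0,"claw":1},{"dx":0,"dy":0,"dz":0,"ax":0,"ay":0,"az":0,"claw":1},{"dx":0,"dy":0,"dz":0,"ax":0,"ay":0,"az":0,"claw":1},{"dx":-2.1,"dy":0.2,"dz":2.5,"ax":0,"ay":0,"az":0,"claw":1},{"dx":-2.1,"dy":0.2,"dz":2.5,"ax":0,"ay":0,"az":0,"claw":1},{"dx":-2.1,"dy":0.2,"dz":2.5,"ax":0,"ay":0,"az":0,"claw":1}]'
python3 -m creep '[{"dx":0,"dy":-5.5,"dz":0,"ax":0,"ay":0,"az":1,"claw":1},{"dx":0,"dy":-5.5,"dz":0,"ax":0,"ay":0,"az":1,"claw":1},{"dx":0,"dy":-5.5,"dz":0,"ax":0,"ay":0,"az":1,"claw":1},{"dx":0,"dy":-5.5,"dz":0,"ax":0,"ay":0,"az":0.5,"claw":1},{"dx":0,"dy":0,"dz":0,"ax":0,"ay":0,"az":0,"claw":1},{"dx":0,"dy":0,"dz":0,"ax":0,"ay":0,"az":0,"claw":1}]'
python3 look.py w4; python3 bar.py w5 215 300 110 260
```

```text
time: 7.15
tcp_pos: [0.5129, 0.1992, 0.2189]
orientation: [0.693, 0.633, 0.232, 0.253]
contact_force: [-0.7, -0.0, 0.4]
width: 0.0857
grip_force: 0.0
time: 7.9
tcp_pos: [0.5135, -0.021, 0.2183]
orientation: [0.674, 0.654, 0.239, 0.246]
contact_force: [0.3, 0.9, -0.6]
width: 0.0854
grip_force: 0.0
7.95 [ 0.5136 -0.0199  0.2182] [[0.028, 0.764, 0.645], [1.0, -0.022, -0.018], [0.001, 0.645, -0.764]] 0.08513464074522654 [ 0.52261891  0.4760034  -0.19350994]
[-0.05 -0.17 -0.73  0.32  0.01  1.56]
7.95 [ 0.5136 -0.0199  0.2182] [ 0.5  0.5 -0.2]
[[255.4, 134.0], [254.4, 256.0]] [[0.5684, 0.0291, 0.1535], [0.5639, -0.0742, 0.1535]] mid [ 0.5662 -0.0225  0.1535] len 0.10331825251580944 yaw -2.463710774176634
```

View pics/w4.png

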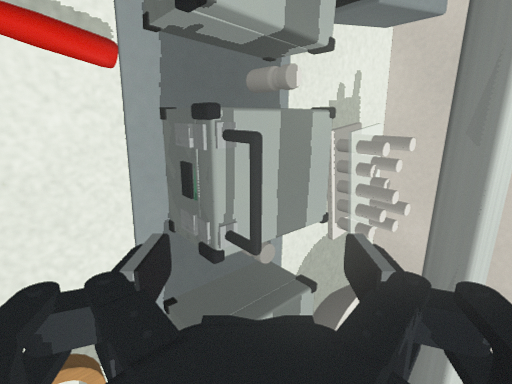

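The bar of the middle case is at column 255, rows 134-256, as expected, so I approach along the tool axis.

```bash
python3 -m creep '[{"dx":2.8,"dy":-0.1,"dz":-3.4,"ax":0,"ay":0,"az":0,"claw":1},{"dx":2.4,"dy":-0.1,"dz":-3.0,"ax":0,"ay":0,"az":0,"claw":1},{"dx":1.0,"dy":0,"dz":-1.2,"ax":0,"ay":0,"az":0,"claw":1},{"dx":0,"dy":0,"dz":0,"ax":0,"ay":0,"az":0,"claw":1},{"dx":0,"dy":0,"dz":0,"ax":0,"ay":0,"az":0,"claw":-1},{"dx":0,"dy":0,"dz":0,"ax":0,"ay":0,"az":0,"claw":-1},{"dx":0,"dy":0,"dz":0,"ax":0,"ay":0,"az":0,"claw":-1},{"dx":0,"dy":0,"dz":0,"ax":0,"ay":0,"az":0,"claw":-1},{"dx":0,"dy":0,"dz":0,"ax":0,"ay":0,"az":0,"claw":-1},{"dx":0,"dy":0,"dz":0,"ax":0,"ay":0,"az":0,"claw":-1}]' 50
python3 -m creep '[{"dx":0.05,"dy":0,"dz":0.1,"ax":0,"ay":0,"az":0,"claw":-1},{"dx":0.05,"dy":0,"dz":0.1,"ax":0,"ay":0,"az":0,"claw":-1},{"dx":0.05,"dy":0,"dz":0.1,"ax":0,"ay":0,"az":0,"claw":-1},{"dx":0.05,"dy":0,"dz":0.1,"ax":0,"ay":0,"az":0,"claw":-1},{"dx":0,"dy":0,"dz":0,"ax":0,"ay":0,"az":0,"claw":-1}]'
```

```text
time: 9.25
tcp_pos: [0.5751, -0.0228, 0.1422]
orientation: [0.674, 0.654, 0.239, 0.246]
contact_force: [-5.0, 1.1, 3.9]
width: 0.0081
grip_force: 48.9
time: 9.88
tcp_pos: [0.5766, -0.0228, 0.1454]
orientation: [0.674, 0.655, 0.238, 0.245]
contact_force: [-5.1, -0.7, -1.8]
width: 0.0081
grip_force: 49.0
```

```bash
python3 -m creep '[{"dx":0.05,"dy":0,"dz":0.1,"ax":0,"ay":0,"az":0,"claw":-1},{"dx":0.05,"dy":0,"dz":0.1,"ax":0,"ay":0,"az":0,"claw":-1},{"dx":0.05,"dy":0,"dz":0.1,"ax":0,"ay":0,"az":0,"claw":-1},{"dx":0,"dy":0,"dz":0,"ax":0,"ay":0,"az":0,"claw":-1}]'
```

```text
time: 10.38
tcp_pos: [0.578, -0.0228, 0.1483]
orientation: [0.674, 0.655, 0.238, 0.245]
contact_force: [-5.6, -1.1, -2.4]
width: 0.0076
grip_force: 49.0
```

The middle lid is free: it rose 6 mm at low force. I'll raise it along the hinge arc to about 39 mm.

```bash
python3 -m creep '[{"dx":0.18,"dy":0,"dz":0.33,"ax":0,"ay":0,"az":0,"claw":-1},{"dx":0.18,"dy":0,"dz":0.33,"ax":0,"ay":0,"az":0,"claw":-1},{"dx":0.19,"dy":0,"dz":0.33,"ax":0,"ay":0,"az":0,"claw":-1},{"dx":0.2,"dy":0,"dz":0.33,"ax":0,"ay":0,"az":0,"claw":-1},{"dx":0.21,"dy":0,"dz":0.33,"ax":0,"ay":0,"az":0,"claw":-1},{"dx":0.22,"dy":0,"dz":0.33,"ax":0,"ay":0,"az":0,"claw":-1},{"dx":0.23,"dy":0,"dz":0.32,"ax":0,"ay":0,"az":0,"claw":-1},{"dx":0.23,"dy":0,"dz":0.32,"ax":0,"ay":0,"az":0,"claw":-1},{"dx":0.24,"dy":0,"dz":0.32,"ax":0,"ay":0,"az":0,"claw":-1},{"dx":0.25,"dy":0,"dz":0.32,"ax":0,"ay":0,"az":0,"claw":-1},{"dx":0,"dy":0,"dz":0,"ax":0,"ay":0,"az":0,"claw":-1},{"dx":0,"dy":0,"dz":0,"ax":0,"ay":0,"az":0,"claw":-1}]'
```

```text
time: 11.88
tcp_pos: [0.5993, -0.0236, 0.1817]
orientation: [0.674, 0.654, 0.238, 0.246]
contact_force: [-11.2, -3.1, 2.2]
width: 0.0083
grip_force: 50.5
```

```bash
python3 -m creep '[{"dx":-0.25,"dy":0,"dz":-0.32,"ax":0,"ay":0,"az":0,"claw":-1},{"dx":-0.24,"dy":0,"dz":-0.32,"ax":0,"ay":0,"az":0,"claw":-1},{"dx":-0.23,"dy":0,"dz":-0.32,"ax":0,"ay":0,"az":0,"claw":-1},{"dx":-0.23,"dy":0,"dz":-0.32,"ax":0,"ay":0,"az":0,"claw":-1},{"dx":-0.22,"dy":0,"dz":-0.33,"ax":0,"ay":0,"az":0,"claw":-1},{"dx":-0.21,"dy":0,"dz":-0.33,"ax":0,"ay":0,"az":0,"claw":-1},{"dx":0,"dy":0,"dz":0,"ax":0,"ay":0,"az":0,"claw":-1}]'
```

```text
time: 12.75
tcp_pos: [0.589, -0.0231, 0.167]
orientation: [0.673, 0.653, 0.242, 0.249]
contact_force: [-13.5, -0.7, 10.1]
width: 0.0078
grip_force: 51.9
```

```bash
python3 -m creep '[{"dx":-0.2,"dy":0,"dz":-0.33,"ax":0,"ay":0,"az":0,"claw":-1},{"dx":-0.19,"dy":0,"dz":-0.33,"ax":0,"ay":0,"az":0,"claw":-1},{"dx":-0.18,"dy":0,"dz":-0.33,"ax":0,"ay":0,"az":0,"claw":-1},{"dx":-0.18,"dy":0,"dz":-0.33,"ax":0,"ay":0,"az":0,"claw":-1},{"dx":-0.15,"dy":0,"dz":-0.3,"ax":0,"ay":0,"az":0,"claw":-1},{"dx":-0.1,"dy":0,"dz":-0.2,"ax":0,"ay":0,"az":0,"claw":-1},{"dx":-0.1,"dy":0,"dz":-0.2,"ax":0,"ay":0,"az":0,"claw":-1},{"dx":0,"dy":0,"dz":0,"ax":0,"ay":0,"az":0,"claw":-1}]'
```

```text
time: 13.75
tcp_pos: [0.577, -0.0227, 0.1447]
orientation: [0.673, 0.654, 0.241, 0.248]
contact_force: [-9.2, -0.3, 5.2]
width: 0.008
grip_force: 52.4
```

```bash
python3 -m creep '[{"dx":-0.1,"dy":0,"dz":-0.2,"ax":0,"ay":0,"az":0,"claw":-1},{"dx":-0.1,"dy":0,"dz":-0.2,"ax":0,"ay":0,"az":0,"claw":-1},{"dx":0,"dy":0,"dz":-0.2,"ax":0,"ay":0,"az":0,"claw":-1},{"dx":0,"dy":0,"dz":0,"ax":0,"ay":0,"az":0,"claw":-1}]'
```

```text
time: 14.25
tcp_pos: [0.5757, -0.0226, 0.1407]
orientation: [0.673, 0.653, 0.242, 0.249]
contact_force: [-19.1, 0.3, 16.2]
width: 0.0078
grip_force: 54.5
```

The lid is down on its stop. I'll tug it to confirm it latched.

```bash
python3 -m creep '[{"dx":0.1,"dy":0,"dz":0.3,"ax":0,"ay":0,"az":0,"claw":-1},{"dx":0.1,"dy":0,"dz":0.3,"ax":0,"ay":0,"az":0,"claw":-1},{"dx":0.1,"dy":0,"dz":0.2,"ax":0,"ay":0,"az":0,"claw":-1},{"dx":0.1,"dy":0,"dz":0.2,"ax":0,"ay":0,"az":0,"claw":-1},{"dx":0.1,"dy":0,"dz":0.2,"ax":0,"ay":0,"az":0,"claw":-1},{"dx":0,"dy":0,"dz":0,"ax":0,"ay":0,"az":0,"claw":-1}]'
```

```text
time: 15.0
tcp_pos: [0.577, -0.0227, 0.1447]
orientation: [0.675, 0.655, 0.237, 0.244]
contact_force: [9.4, -1.5, -18.9]
width: 0.008
grip_force: 49.8
```

It holds at 19 N, so it is latched. I'll press it shut, release and back off.

```bash
python3 -m creep '[{"dx":-0.1,"dy":0,"dz":-0.3,"ax":0,"ay":0,"az":0,"claw":-1},{"dx":-0.2,"dy":0,"dz":-0.3,"ax":0,"ay":0,"az":0,"claw":-1},{"dx":-0.1,"dy":0,"dz":-0.4,"ax":0,"ay":0,"az":0,"claw":-1},{"dx":0,"dy":0,"dz":0,"ax":0,"ay":0,"az":0,"claw":-1},{"dx":0.1,"dy":0,"dz":0.2,"ax":0,"ay":0,"az":0,"claw":-1},{"dx":0,"dy":0,"dz":0,"ax":0,"ay":0,"az":0,"claw":1},{"dx":0,"dy":0,"dz":0,"ax":0,"ay":0,"az":0,"claw":1},{"dx":0,"dy":0,"dz":0,"ax":0,"ay":0,"az":0,"claw":1},{"dx":0,"dy":0,"dz":0,"ax":0,"ay":0,"az":0,"claw":1},{"dx":0,"dy":0,"dz":0,"ax":0,"ay":0,"az":0,"claw":1}]'
python3 -m creep '[{"dx":-2.1,"dy":0,"dz":2.5,"ax":0,"ay":0,"az":0,"claw":1},{"dx":-2.1,"dy":0,"dz":2.5,"ax":0,"ay":0,"az":0,"claw":1},{"dx":-3,"dy":0,"dz":3.5,"ax":0,"ay":0,"az":0,"claw":1},{"dx":-3,"dy":0,"dz":3.5,"ax":0,"ay":0,"az":0,"claw":1},{"dx":0,"dy":0,"dz":0,"ax":0,"ay":0,"az":0,"claw":1},{"dx":0,"dy":0,"dz":0,"ax":0,"ay":0,"az":0,"claw":1}]'
python3 look.py w6
```

```text
time: 16.25
tcp_pos: [0.5757, -0.0226, 0.1403]
orientation: [0.674, 0.654, 0.239, 0.246]
contact_force: [-0.2, -0.5, -0.7]
width: 0.0855
grip_force: 0.0
time: 17.0
tcp_pos: [0.4736, -0.0226, 0.2601]
orientation: [0.674, 0.654, 0.239, 0.246]
contact_force: [0.3, -0.2, 0.4]
width: 0.0856
grip_force: 0.0
17.05 [ 0.4734 -0.0226  0.2592] [[0.029, 0.765, 0.644], [1.0, -0.022, -0.018], [0.0, 0.644, -0.765]] 0.08571050515074444 [-1.39381482  0.32852118 -0.1239882 ]
[-0.06 -0.31 -0.7   0.48  0.02  1.55]
```

View pics/w6.png

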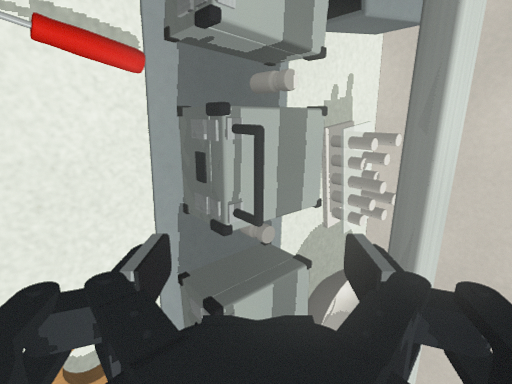

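The middle lid is shut, its bar at column 261, rows 125-225. The jars, screwdriver and tape look undisturbed, and the gripper is clear.

```bash
python3 -c "
from plant import *
print(job_done())"
```

```text
the job is handed in; nothing more can be done
None
```

The middle case was the unlatched one: I raised its lid about 39 mm at the bar and pressed it shut, it then held a 19 N upward tug, and the job is handed in (the left lid also held at 19 N; I did not tug the right one).

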